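# Ease the rolling pin out of the half-shut box

## Robot

A 6-joint arm with a two-finger parallel gripper is mounted at the origin on a cart in front of the work surface, level with it; the furniture and walls round the work are solid. World frame = base frame: x ahead of the robot, y to its left, z up, the work surface at z = 0. Lengths are in m, angles in degrees, forces in N, time in s.
With the tool pointing down it reaches from about 0.3 to 0.775 m from the base axis. Payload 14.6 kg.
Tool frame: the origin (TCP) lies at the very end of the fingers, on their centre line; the grasp point (between the pads) lies 19 mm behind it; x points along the fingers, y is the direction in which the jaws open and shut, and the axes are right-handed (so a half turn about x gives the same grasp; the last joint's range is limited). The gripper opens to 94 mm and grips with 3 to 60 N. Pads are 16 mm wide; open, the fingers measure 119 mm over their backs; the gripper's body (75 mm by 177 mm) begins 78 mm behind the grasp point.
Start: joints at [72.273, 17.183, 87.147, -0, 75.671, -3.816], TCP at [0.132, 0.534, 0.205] pointing down, gripper open.
Joint ranges: [-173.82, 173.82], [-45.26, 126.66], [13.44, 144.39], [-59.66, 239.66], [0, 175.72], [-146.38, 146.38]. Speed limits (degrees/s): [127.2, 127.2, 147.25, 180, 180, 180].

## Interface

Orientations are given as a 3x3 rotation matrix whose columns are the frame's x, y, z axes.
In Python, from bench import env, vision gives the robot as it stands.
- The arm moves only by the tool drive_tool, never from a script. Its argument "series" is text: rows parted by semicolons, each of 5 numbers parted by spaces: the finger opening in m, from 0 to 0.094, then the shift along the tool's x, y, z in m, then the turn about the tool's x in degrees. In form: grip x y z spin; .... A call has 1 to 20 rows; each row is the pose to reach, as a shift and turn from the pose commanded when the call began, along the tool's axes at that moment; what a row does not reach only later rows make up. A row lasts 1/12 s, in which the tool goes at most 41.7 mm and 7.16 degrees, less where a joint would pass 70% of its speed; a pose out of reach is approached as far as the arm can. A call with a gripper value outside its range is refused whole. The fingers move at their own pace and stop on an object; the grip force is fixed at half the most. Time passes only in rows, so rows that repeat a pose let the fingers close. It gives the time, the measured TCP pose, the force and the opening at its end, in the units of the state.
- env.sense(): the state, without advancing time (a new reading comes with each control period).
- vision.get_image(name): name is "scene" or "top"; returns the picture (420x560x3 uint8, blue, green, red); there is no depth.
- vision.camera_model(name): a dict with "fx", "fy", "cx", "cy" (pixels), "xyz" and "attitude" of the camera in the world. Camera axes: x right, y down, z forward; pixel columns grow to the right and rows downward; lengths in m; the calibration is good to about 2 mm. A picture is of the moment at which its call begins. camera_model takes no time and is no camera call.
- env.sign_off(): hands the job in, once; it reports no verdict.
The state is a dict: "time": time; "qpos": joint angles; "dq": joint speeds; "tau": joint torques, N m; "tool_pos": TCP position; "tool_rot": TCP orientation; "wrist_force": force on the tool from outside, world axes, zero at the start; "ft_torque": the same for the moment, N m; "gripper_width": finger opening in m.
Only numpy, scipy, OpenCV 4.12 (cv2) and the standard library are available. Lean on these libraries where they do the work, as an engineer would, in place of code of your own. Each camera call takes 0.05 s, during which the arm holds its last target. There are 200 camera calls.

## Task

The slim rolling pin lies in the shallow wooden box, whose sliding lid is stuck half shut, so the opening is shorter than the pin. Tilt the pin and draw it out slantwise through the opening, front end first, gently: neither the pin nor the gripper may press hard on the box. Finish still holding the pin in the gripper, still and level, a hand's breadth or more above the box, and leave the tin and the egg timer beside it where they are.

Things in the scene. Friction and masses are not known exactly. Their poses are not given: they have to be found in the camera images.
- box: Shallow wooden box with a sliding lid, fixed to the worktop; outside 286 (its x) x 176 (y) x 65 mm high (z). Origin: centre of the underside; x, level, points to the open end, away from the lid. Walls 8 mm, floor 5 mm thick. Inside x from -135 to +135 mm, y -80 to +80. The lid, 5 mm thick (z 60 to 65, flush with the wall tops), is stuck and covers x from -135 to -40 mm.
- box_mouth (a point): Centre of the box's opening, level with the box's top: 40 mm along the box's x from its middle, 65 mm above the worktop. The opening is 160 mm long (box x -40, the lid's edge, to +120) and 160 mm wide. In front of it a fixed strip, as thick and high as the lid, covers box x +120 to +135 mm.
- pin: Slim light wooden rolling pin, loose, round, 220 mm long, 22 mm in diameter, tapering a little at the ends; about 75 g. Origin: its centre and centre of mass; x along its length. It lies on the box's floor, axis 16 mm above the worktop, nearly parallel to the box's x, +x end (front) towards the open end. It can roll.
- pin_front (a point): Centre of the pin's front (+x) end face, 110 mm from its centre; at the start in the opening or just under the front strip.
- pin_rear (a point): Centre of the pin's rear (-x) end face, 110 mm from its centre; at the start under the lid.
- tomato_tin: Food tin, 75 mm in diameter, 58 mm high, standing on the worktop beyond the box, loose; not to be moved. Origin: centre of its underside.
- egg_timer: Round kitchen timer, 56 mm in diameter and 56 mm high, standing on the worktop beyond the box, loose; not to be moved. Origin: centre of its underside.
Things that resemble listed ones, but are neither listed nor needed, are in the scene too. There is more than one size of the pin; the one meant has the size given above.

How it is judged (in metres and radians):
On the way:
1. the pin's front end is out through the opening while its rear end is still below the lid (z of pin_front in the frame of box above 0.07 m and z of pin_rear in the frame of box below 0.06 m), for 0.1 s.
At the end, for the whole second after the job is handed in: The gripper holds the pin at rest (under 0.03 m/s), level to within 0.22 rad (about 12 degrees), both its ends more than 60 mm above the top of the box, touching the box nowhere; tin and timer within 30 mm of where they stood (z of each of pin_front, pin_rear in the frame of box above 0.125 m and angle between pin's own x axis and vertical between 1.35 and 1.79 rad and contact force between pin and the fingers above 0.5 N and contact force between pin and box below 0.1 N and linear speed of pin below 0.03 m/s and distance of each of tomato_tin, egg_timer from where it was at the start of the episode below 0.03 m); the arm keeps its last pose, push and grip.
It fails at once if the pin presses on the box with more than 12 N (contact force between pin and box above 12 N).
It fails at once if the gripper or arm presses on the box with more than 20 N (contact force between any of the fingers, the arm and box above 20 N).
It fails at once if the tin or the timer is moved by more than 30 mm (distance of any of tomato_tin, egg_timer from where it was at the start of the episode above 0.03 m).
It also fails if it takes over 40 s, if anything falls off the work surface, if the arm or the gripper's body presses on something with over 40 N, if the wrist force passes 120 N, or if a joint passes its speed limit or range.

## Working session

There is one attempt and no reset: what is moved stays moved. The work goes in short steps, Python scripts to look and compute and a tool call to move; the robot and the scene stay as the last step left them, time stands still between calls to the robot, and variables do not carry over. Pictures are saved under pics/ and viewed, about 8 in all and at most 12, crops included, and the job is handed in when it is done.

Besides the shell and the picture viewer there is one more tool, called after ">>>" as name(argument=value, ...) on one line, values as JSON. drive_tool: Moves the arm, as the interface text tells. Its arguments: {"type":"object","properties":{"series":{"type":"string"}},"required":["series"]}

```bash
mkdir -p pics; ls; python3 - <<'E'
from bench import env, vision
import cv2
s=env.sense();print(s)
for n in("scene","top"):
    im=vision.get_image(n);cv2.imwrite(f"pics/{n}0.png",im);print(n,vision.camera_model(n))
E
```

```text
pics
{'time': 0.0, 'qpos': array([ 7.22732157e+01,  1.72166935e+01,  8.71803923e+01,  1.28078438e-03,
        7.56693425e+01, -3.81673942e+00]), 'dq': array([-0.04458236,  0.0246464 ,  0.06543749,  0.01193478,  0.00789567,
        0.01913864]), 'tau': array([ 4.06135705e-04, -5.31802511e+01, -3.52748930e+01,  7.08709401e-02,
        2.43473472e-02, -9.91144498e-05]), 'tool_pos': array([0.13214495, 0.53362238, 0.20487545]), 'tool_rot': array([[-3.73639716e-04,  2.40403388e-01,  9.70672999e-01],
       [-1.09774856e-03,  9.70672384e-01, -2.40403658e-01],
       [-9.99999328e-01, -1.15537924e-03, -9.87792809e-05]]), 'wrist_force': array([ 0.14490067,  0.18142107, -0.46866403]), 'ft_torque': array([-0.01558084, -0.03022548,  0.01904998]), 'gripper_width': 0.09405805111217494}
scene {'fx': 513.5079292403902, 'fy': 513.5079292403902, 'cx': 273.35237916747275, 'cy': 214.35762626725912, 'xyz': array([-0.9658474 ,  1.03239423,  0.87949891]), 'attitude': array([[-0.59296785, -0.31604988,  0.74060894],
       [-0.8048791 ,  0.25963849, -0.53362672],
       [-0.02363793, -0.91252415, -0.40833922]])}
top {'fx': 516.9700972488131, 'fy': 516.9700972488131, 'cx': 278.81780649907057, 'cy': 215.38243342873304, 'xyz': array([-0.29091309, -0.14860808,  1.48132365]), 'attitude': array([[ 0.18163824, -0.86471285,  0.4682726 ],
       [-0.9832689 , -0.16637804,  0.07416621],
       [ 0.0137778 , -0.4739093 , -0.88046587]])}
```

View pics/top0.png

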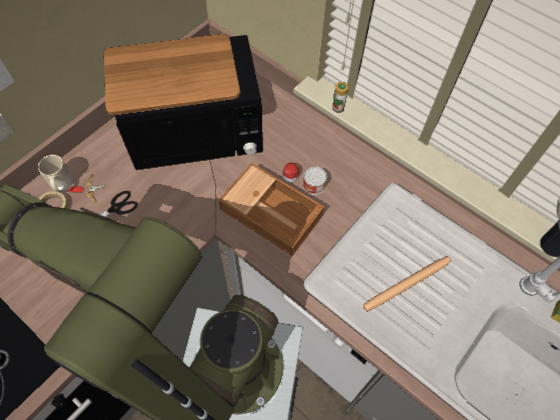

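View pics/scene0.png

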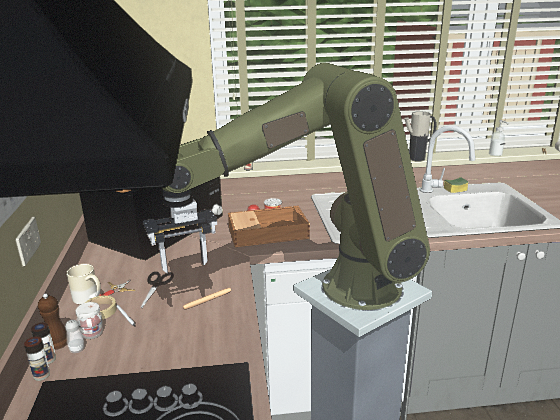

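The top view shows the box at about (272,207), with its lid on the upper left. The tin is at (315,180), the timer at (291,172), and a decoy pin lies on the drainer. I'll zoom in on the box in both views.

```bash
python3 - <<'E'
import cv2,numpy as np
a=cv2.imread("pics/top0.png")[150:260,205:345]
b=cv2.imread("pics/scene0.png")[190:255,215:325]
cv2.imwrite("pics/c_top.png",cv2.resize(a,None,fx=5.4,fy=5.4,interpolation=cv2.INTER_CUBIC))
cv2.imwrite("pics/c_scene.png",cv2.resize(b,None,fx=7,fy=7,interpolation=cv2.INTER_CUBIC))
E
```

```text
(no output)
```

View pics/c_top.png

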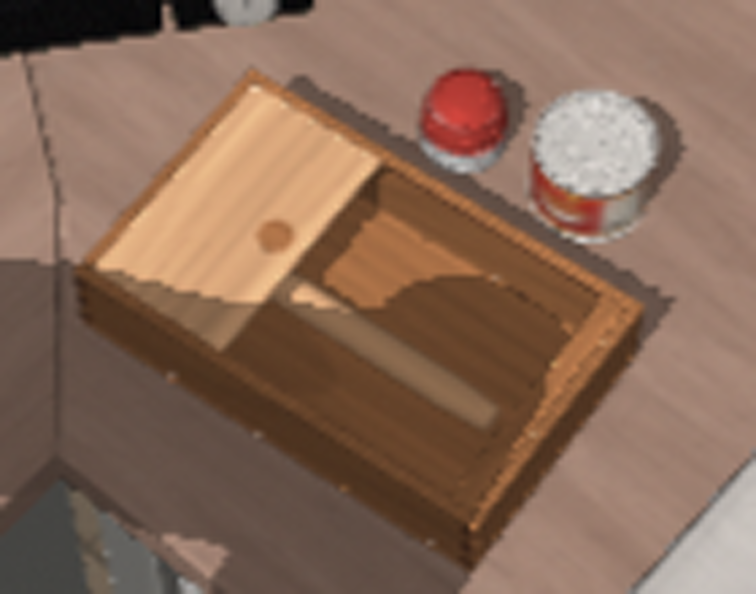

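View pics/c_scene.png

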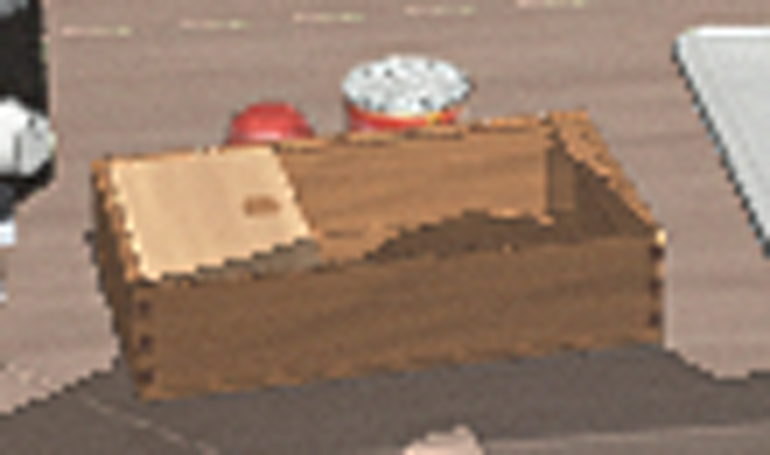

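The crops show these features (crop pixels, top view):
- Box top corners at (255,72), (642,305), (472,535) and (80,268).
- The pin runs from the lid edge at about (285,287) to its front end at about (490,413).
- The lid covers the left part of the box.

The tin and the timer stand beyond the box's far long wall.

```bash
cat > h.py <<'E'
import numpy as np
from bench import env, vision
def ray(n,uv,z):
    m=vision.camera_model(n);uv=np.atleast_2d(uv).astype(float)
    d=np.c_[(uv[:,0]-m['cx'])/m['fx'],(uv[:,1]-m['cy'])/m['fy'],np.ones(len(uv))]@np.array(m['attitude']).T
    return m['xyz']+d*((z-m['xyz'][2])/d[:,2])[:,None]
def proj(n,P):
    m=vision.camera_model(n);c=(np.atleast_2d(P)-m['xyz'])@np.array(m['attitude'])
    return np.c_[m['fx']*c[:,0]/c[:,2]+m['cx'],m['fy']*c[:,1]/c[:,2]+m['cy']]
E
python3 - <<'E'
from h import *
np.set_printoptions(precision=4,suppress=True)
f=lambda p:(np.array(p)+.5)/5.4+[205,150]-.5
g=lambda p:(np.array(p)+.5)/7+[215,190]-.5
C=ray("top",f([(255,72),(642,305),(472,535),(80,268)]),.065)
D=ray("scene",g([(97,160),(583,113),(660,237),(140,283)]),.065)
for c in(C,D):
    print(c[:,:2].ravel(),'mid',c.mean(0)); 
    e=(c[1]-c[0]+c[2]-c[3])/2; w=(c[0]-c[3]+c[1]-c[2])/2
    print('len',np.linalg.norm(e),np.linalg.norm(w),'yaw',np.degrees(np.arctan2(e[1],e[0])),np.degrees(np.arctan2(w[1],w[0])))
b=(C.mean(0)+D.mean(0))/2
e=sum(c[1]-c[0]+c[2]-c[3] for c in(C,D));w=sum(c[0]-c[3]+c[1]-c[2] for c in(C,D))
y=np.arctan2(e[1],e[0]); print('yaw',np.degrees(y))
R=np.array([[np.cos(y),-np.sin(y)],[np.sin(y),np.cos(y)]])
lid=ray("top",f([(382,165),(220,348)]),.065); print('lid',(lid-b)[:,:2]@R)
p=ray("top",f([(288,288),(490,413)]),.016); print('pin',p,(p-b)[:,:2]@R)
t=ray("top",f([(597,138)]),.058);tt=ray("top",f([(465,100)]),.05)
print('tin',t,(t-b)[:,:2]@R,'timer',tt,(tt-b)[:,:2]@R)
E
```

```text
[ 0.6382  0.0935  0.5216 -0.1613  0.358  -0.0889  0.4839  0.1656] mid [0.5004 0.0022 0.065 ]
len 0.28200976081429724 0.1745910114986535 yaw -115.46272906738673 -24.431079011098152
[ 0.6389  0.0939  0.5173 -0.1589  0.3608 -0.0853  0.4889  0.1606] mid [0.5015 0.0026 0.065 ]
len 0.27877556088416233 0.1685103322220755 yaw -116.59783462078032 -24.59571857294909
yaw -116.02700850735896
lid [[-0.0404  0.0764]
 [-0.0408 -0.0796]]
pin [[ 0.5209  0.0501  0.016 ]
 [ 0.4603 -0.0839  0.016 ]] [[-0.0516 -0.003 ]
 [ 0.0953  0.0013]]
tin [[ 0.6353 -0.1182  0.058 ]] [[0.0494 0.1737]] timer [[ 0.6524 -0.0344  0.05  ]] [[-0.0334  0.1523]]
```

>>> drive_tool(series="0.07 0 -0.491 0.4725 100.5; 0.07 0 -0.491 0.4725 100.5; 0.07 0 -0.491 0.4725 100.5; 0.07 0 -0.491 0.4725 100.5; 0.07 0 -0.491 0.4725 100.5; 0.07 0 -0.491 0.4725 100.5; 0.07 0 -0.491 0.4725 100.5; 0.07 0 -0.491 0.4725 100.5; 0.07 0 -0.491 0.4725 100.5; 0.07 0 -0.491 0.4725 100.5; 0.07 0 -0.491 0.4725 100.5; 0.07 0 -0.491 0.4725 100.5; 0.07 0 -0.491 0.4725 100.5; 0.07 0 -0.491 0.4725 100.5; 0.07 0 -0.491 0.4725 100.5; 0.07 0 -0.491 0.4725 100.5; 0.07 0 -0.491 0.4725 100.5; 0.07 0.04 -0.491 0.4725 100.5; 0.07 0.07 -0.491 0.4725 100.5; 0.07 0.07 -0.491 0.4725 100.5")

```text
time: 1.77
tool_pos: [0.47, -0.0559, 0.1304]
tool_rot: [[-0.009, 0.91, -0.414], [0.002, -0.414, -0.91], [-1.0, -0.009, 0.002]]
wrist_force: [-0.6, -0.5, 0.0]
gripper_width: 0.0702
```

```bash
python3 - <<'E'
from h import *
import cv2
s=env.sense();print(s['tool_pos'],s['tool_rot'].round(4).tolist(),s['wrist_force'])
a=vision.get_image("top");b=vision.get_image("scene")
cv2.imwrite("pics/t1.png",a);cv2.imwrite("pics/s1.png",b)
r=lambda im,f:cv2.resize(im,(400,300),interpolation=cv2.INTER_CUBIC)
A=r(a[130:265,190:370],0);B=r(b[120:270,190:390],0)
cv2.imwrite("pics/v1.png",np.hstack([A,B]))
E
```

```text
[ 0.47004619 -0.05590389  0.13036984] [[-0.0086, 0.9103, -0.4138], [0.0018, -0.4138, -0.9104], [-1.0, -0.0086, 0.002]] [-0.56252829 -0.46789374  0.01868222]
```

View pics/v1.png

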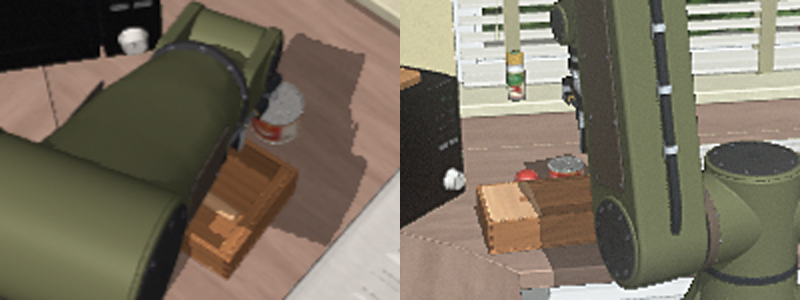

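The arm hides most of the box, so I'll go down on the measured estimate and watch the forces.

>>> drive_tool(series="0.07 0.02 0 0 0; 0.07 0.04 0 0 0; 0.07 0.06 0 0 0; 0.07 0.075 0 0 0; 0.07 0.085 0 0 0; 0.07 0.095 0 0 0; 0.07 0.1 0 0 0; 0.07 0.105 0 0 0; 0.07 0.108 0 0 0; 0.07 0.11 0 0 0; 0.07 0.11 0 0 0; 0.07 0.11 0 0 0")

```text
time: 2.87
tool_pos: [0.473, -0.0564, 0.0258]
tool_rot: [[0.0, 0.911, -0.413], [-0.0, -0.413, -0.911], [-1.0, 0.0, -0.0]]
wrist_force: [0.1, -0.5, -0.0]
gripper_width: 0.0699
```

>>> drive_tool(series="0.07 0.008 0 0 0; 0.07 0.013 0 0 0; 0.07 0.015 0 0 0; 0.07 0.015 0 0 0; 0.05 0.015 0 0 0; 0.04 0.015 0 0 0; 0.034 0.015 0 0 0; 0.029 0.015 0 0 0; 0.026 0.015 0 0 0; 0.026 0.015 0 0 0; 0.026 0.015 0 0 0")

```text
time: 3.78
tool_pos: [0.4728, -0.0563, 0.0105]
tool_rot: [[0.0, 0.911, -0.413], [-0.0, -0.413, -0.911], [-1.0, 0.0, -0.0]]
wrist_force: [-0.2, 0.4, 0.0]
gripper_width: 0.0278
```

>>> drive_tool(series="0.024 0 0 0 0; 0.022 0 0 0 0; 0.021 0 0 0 0; 0.015 0 0 0 0; 0 0 0 0 0; 0 0 0 0 0; 0 0 0 0 0; 0 0 0 0 0")

```text
time: 4.45
tool_pos: [0.4729, -0.0564, 0.0105]
tool_rot: [[0.0, 0.911, -0.413], [-0.0, -0.413, -0.911], [-1.0, 0.0, -0.0]]
wrist_force: [-1.1, 0.4, -0.1]
gripper_width: 0.0214
```

>>> drive_tool(series="0 -0.005 0 0 0; 0 -0.01 0 0 0; 0 -0.015 0 0 0; 0 -0.02 0 0 0; 0 -0.024 0 0 0; 0 -0.024 0 0 0; 0 -0.024 0 0 0")

```text
time: 5.03
tool_pos: [0.4729, -0.0564, 0.0347]
tool_rot: [[0.001, 0.911, -0.413], [-0.0, -0.413, -0.911], [-1.0, 0.001, -0.0]]
wrist_force: [-0.3, 0.4, 0.7]
gripper_width: 0.021
```

```bash
python3 - <<'E'
from h import *
import cv2
s=env.sense();print(s['tool_pos'],s['wrist_force'],s['ft_torque'],s['gripper_width'])
a=vision.get_image("top");b=vision.get_image("scene")
cv2.imwrite("pics/t2.png",a)
r=lambda im:cv2.resize(im,(400,300),interpolation=cv2.INTER_CUBIC)
cv2.imwrite("pics/v2.png",np.hstack([r(a[160:250,240:360]),r(b[170:260,220:340])]))
E
```

```text
[ 0.47293083 -0.05635977  0.03471858] [-0.25229498  0.4478676   0.71120152] [-0.13402436  0.10054349 -0.01724199] 0.021047809227601706
```

View pics/v2.png

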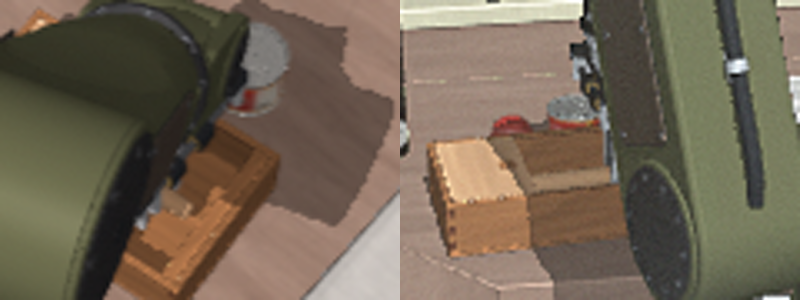

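The scene view shows the pin lifted inside the box, visible from about (257,226) to (282,223) full-frame. The pin moved with the gripper, so the grip holds. Next I'll lever it gently against the lid edge.

>>> drive_tool(series="0 -0.002 0 0 0; 0 -0.004 0 0 0; 0 -0.006 0 0 0; 0 -0.008 0 0 0; 0 -0.01 0 0 0; 0 -0.01 0 0 0")

```text
time: 5.63
tool_pos: [0.473, -0.0564, 0.0448]
tool_rot: [[0.001, 0.911, -0.413], [-0.0, -0.413, -0.911], [-1.0, 0.0, -0.0]]
wrist_force: [0.7, 0.4, -0.1]
gripper_width: 0.0213
```

>>> drive_tool(series="0 -0.002 0 0 0; 0 -0.004 0 0 0; 0 -0.006 0 0 0; 0 -0.008 0 0 0; 0 -0.008 0 0 0")

```text
time: 6.05
tool_pos: [0.473, -0.0564, 0.0528]
tool_rot: [[0.0, 0.911, -0.413], [-0.0, -0.413, -0.911], [-1.0, 0.0, -0.0]]
wrist_force: [0.7, 0.1, -1.8]
gripper_width: 0.0213
```

```bash
cat >> h.py <<'E'
def plane(n,uv,P,yaw):
    "rays met with the vertical plane through P along heading yaw (deg): along, z"
    m=vision.camera_model(n);uv=np.atleast_2d(uv).astype(float)
    d=np.c_[(uv[:,0]-m['cx'])/m['fx'],(uv[:,1]-m['cy'])/m['fy'],np.ones(len(uv))]@np.array(m['attitude']).T
    a=np.radians(yaw);nn=np.array([-np.sin(a),np.cos(a),0])
    X=m['xyz']+d*(((P-m['xyz'])@nn)/(d@nn))[:,None]
    return np.c_[(X-P)@[np.cos(a),np.sin(a),0],X[:,2]]
E
python3 - <<'E'
from h import *
import cv2
s=env.sense();print(s['tool_pos'],s['wrist_force'],s['ft_torque'],s['gripper_width'])
b=vision.get_image("scene")
cv2.imwrite("pics/v3.png",cv2.resize(b[190:250,225:305],None,fx=8,fy=8,interpolation=cv2.INTER_CUBIC))
E
```

```text
[ 0.4729735  -0.05639     0.05284118] [ 0.68565794  0.10961753 -1.82634831] [-0.33846832  0.11911965  0.00701953] 0.021349528778023635
```

View pics/v3.png

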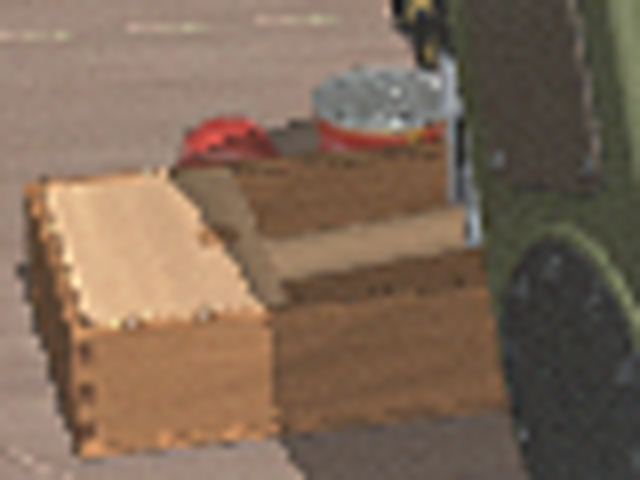

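The pin now shows as a band. Its axis runs from about (275,258) at the lid edge to (460,225) at the finger, in crop pixels.

```bash
python3 - <<'E'
from h import *
g=lambda p:(np.array(p)+.5)/8+[225,190]-.5
P=np.array([.473,-.0564,.06])
r=plane("scene",g([(275,258),(460,225)]),P,-114.4);print(r,np.degrees(np.arctan2(r[1,1]-r[0,1],r[1,0]-r[0,0])))
E
```

```text
[[-0.10013925  0.05169876]
 [-0.00918039  0.05835941]] 4.188125337902322
```

>>> drive_tool(series="0 -0.002 0 0 0; 0 -0.004 0 0 0; 0 -0.006 0 0 0; 0 -0.008 0 0 0; 0 -0.008 0 0 0")

```text
time: 6.52
tool_pos: [0.473, -0.0563, 0.0609]
tool_rot: [[0.001, 0.911, -0.413], [-0.0, -0.413, -0.911], [-1.0, 0.001, -0.0]]
wrist_force: [-0.3, 0.2, -2.2]
gripper_width: 0.0214
```

>>> drive_tool(series="0 -0.002 0 0 0; 0 -0.004 0 0 0; 0 -0.006 0 0 0; 0 -0.008 0 0 0; 0 -0.01 0 0 0; 0 -0.012 0 0 0; 0 -0.014 0 0 0; 0 -0.014 0 0 0; 0 -0.014 0 0 0")

```text
time: 7.27
tool_pos: [0.4729, -0.0564, 0.0746]
tool_rot: [[0.0, 0.911, -0.413], [-0.0, -0.413, -0.911], [-1.0, 0.0, 0.0]]
wrist_force: [0.4, -0.5, -2.1]
gripper_width: 0.0217
```

```bash
python3 - <<'E'
from h import *
import cv2
s=env.sense();print(s['tool_pos'],s['wrist_force'],s['ft_torque'],s['gripper_width'])
b=vision.get_image("scene");a=vision.get_image("top")
cv2.imwrite("pics/v4.png",np.hstack([cv2.resize(b[190:250,225:305],(480,360),interpolation=cv2.INTER_CUBIC),cv2.resize(a[190:250,250:303],(318,360),interpolation=cv2.INTER_CUBIC)]))
E
```

```text
[ 0.47286657 -0.05639207  0.07455927] [ 0.35557793 -0.54367831 -2.06337906] [-0.29544586  0.16236207 -0.06516391] 0.021692830719031896
```

View pics/v4.png

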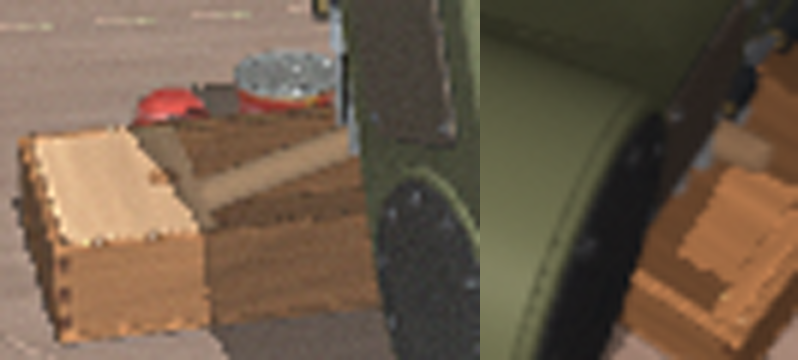

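The pin is clearly tilted. Its axis runs from (205,192) to (345,143) in the left panel, and the front end shows on the right at (745,150).

```bash
python3 - <<'E'
from h import *
g=lambda p:(np.array(p)+.5)/6+[225,190]-.5
P=np.array([.473,-.0564,.06])
r=plane("scene",g([(205,192),(345,143)]),P,-114.4);print(r,np.degrees(np.arctan2(r[1,1]-r[0,1],r[1,0]-r[0,0])))
q=ray("top",np.array([[765/6-80+250,155/6+190]]),.09);print(q,(q-P)@[np.cos(np.radians(-114.4)),np.sin(np.radians(-114.4)),0])
E
```

```text
[[-0.10083203  0.05274948]
 [-0.00878991  0.0763483 ]] 14.380385680221039
[[ 0.45831009 -0.08778321  0.09      ]] [0.03464865]
```

>>> drive_tool(series="0 0 0 0.003 0; 0 0 0 0.008 0; 0 0 0 0.014 0; 0 0 0 0.02 0; 0 0 0 0.025 0; 0 0 0 0.025 0; 0 0 0 0.025 0")

```text
time: 7.95
tool_pos: [0.4624, -0.0795, 0.0745]
tool_rot: [[0.0, 0.91, -0.414], [-0.0, -0.414, -0.91], [-1.0, 0.0, -0.0]]
wrist_force: [-0.7, 0.7, -0.4]
gripper_width: 0.0212
```

>>> drive_tool(series="0 -0.0015 0 0.005 0; 0 -0.004 0 0.015 0; 0 -0.007 0 0.025 0; 0 -0.01 0 0.035 0; 0 -0.013 0 0.045 0; 0 -0.013 0 0.045 0; 0 -0.013 0 0.045 0")

```text
time: 8.53
tool_pos: [0.4438, -0.1207, 0.0877]
tool_rot: [[0.001, 0.91, -0.415], [-0.0, -0.415, -0.91], [-1.0, 0.001, -0.0]]
wrist_force: [0.5, 0.8, -0.5]
gripper_width: 0.0212
```

```bash
python3 - <<'E'
from h import *
import cv2
s=env.sense();print(s['tool_pos'],s['wrist_force'],s['ft_torque'],s['gripper_width'])
b=vision.get_image("scene");a=vision.get_image("top")
cv2.imwrite("pics/v5.png",np.hstack([cv2.resize(b[190:250,225:305],(480,360),interpolation=cv2.INTER_CUBIC),cv2.resize(a[190:250,250:303],(318,360),interpolation=cv2.INTER_CUBIC)]))
E
```

```text
[ 0.44378695 -0.12071969  0.08771702] [ 0.45261498  0.78946062 -0.49100139] [-0.07426778  0.08457338 -0.02680184] 0.021239188091570802
```

View pics/v5.png

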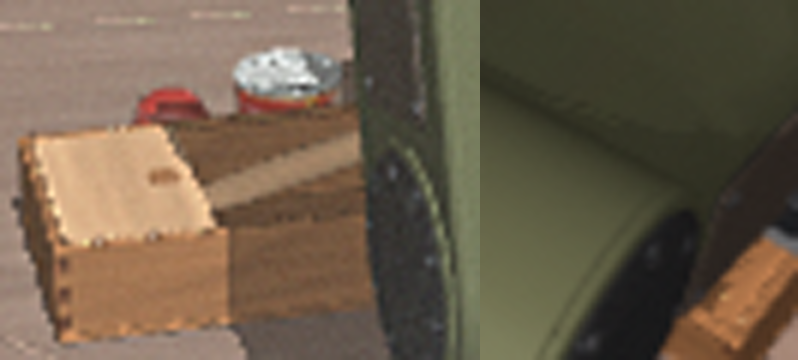

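The pin is sliding out cleanly with its tilt kept, and there is no contact force beyond its weight. I'll continue along the slope until the rear end clears the lid.

>>> drive_tool(series="0 -0.003 0 0.01 0; 0 -0.006 0 0.02 0; 0 -0.009 0 0.03 0; 0 -0.013 0 0.042 0; 0 -0.013 0 0.042 0; 0 -0.013 0 0.042 0")

```text
time: 9.13
tool_pos: [0.4264, -0.1591, 0.1007]
tool_rot: [[0.001, 0.91, -0.415], [-0.0, -0.415, -0.91], [-1.0, 0.001, -0.0]]
wrist_force: [0.3, 0.2, -1.1]
gripper_width: 0.021
```

```bash
python3 - <<'E'
from h import *
import cv2
s=env.sense();print(s['tool_pos'],s['wrist_force'],s['ft_torque'],s['gripper_width'])
b=vision.get_image("scene")
cv2.imwrite("pics/v6.png",cv2.resize(b[190:250,225:305],None,fx=8,fy=8,interpolation=cv2.INTER_CUBIC))
E
```

```text
[ 0.4263628  -0.15905356  0.10072143] [ 0.33565466  0.18866079 -1.12538694] [-0.15942768  0.10162984  0.00421847] 0.021047815561961447
```

View pics/v6.png

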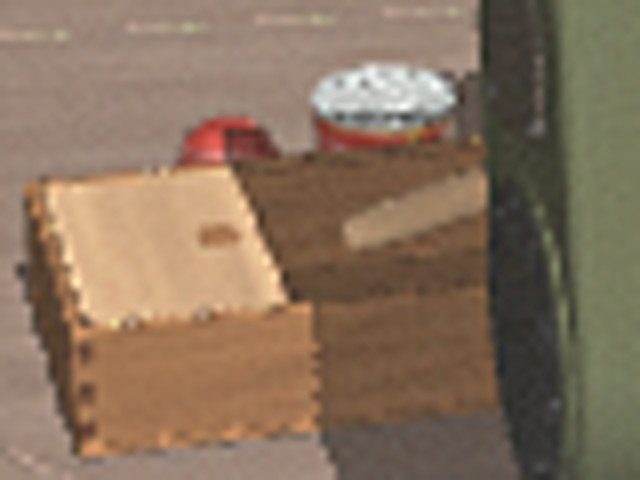

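The rear end is at crop (348,235), well clear of the lid edge. I'll lift, go back over the box, and lower the rear gently onto the lid's top to level the pin in the grip.

>>> drive_tool(series="0 -0.015 0 0 0; 0 -0.03 0 0 0; 0 -0.045 0 0 0; 0 -0.06 0 0 0; 0 -0.07 0 -0.01 0; 0 -0.07 0 -0.03 0; 0 -0.07 0 -0.05 0; 0 -0.07 0 -0.07 0; 0 -0.07 0 -0.09 0; 0 -0.07 0 -0.105 0; 0 -0.07 0 -0.112 0; 0 -0.07 0 -0.112 0; 0 -0.07 0 -0.112 0")

```text
time: 10.27
tool_pos: [0.4727, -0.0561, 0.1702]
tool_rot: [[-0.0, 0.911, -0.412], [-0.0, -0.412, -0.911], [-1.0, -0.0, 0.0]]
wrist_force: [0.3, 0.6, -0.4]
gripper_width: 0.0214
```

```bash
python3 - <<'E'
from h import *
import cv2
s=env.sense();print(s['tool_pos'],s['wrist_force'],s['ft_torque'],s['gripper_width'])
b=vision.get_image("scene")
cv2.imwrite("pics/v7.png",cv2.resize(b[175:250,215:305],None,fx=7,fy=7,interpolation=cv2.INTER_CUBIC))
E
```

```text
[ 0.47269964 -0.05612499  0.17023925] [ 0.30125296  0.63500471 -0.3605213 ] [-0.10227849  0.05801944  0.00499466] 0.02142627118944201
```

View pics/v7.png

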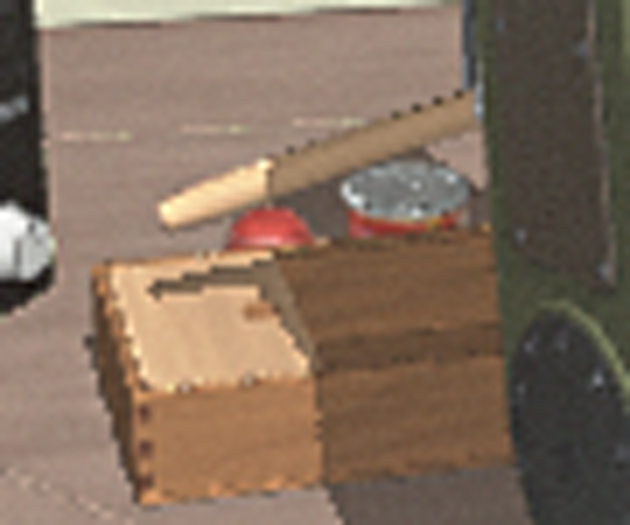

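```bash
python3 - <<'E'
from h import *
g=lambda p:(np.array(p)+.5)/7+[215,175]-.5
P=env.sense()['tool_pos']
r=plane("scene",g([(165,214),(465,110)]),P,-114.4);print(r,np.degrees(np.arctan2(r[1,1]-r[0,1],r[1,0]-r[0,0])))
E
```

```text
[[-0.17683376  0.12975366]
 [-0.01170212  0.17212944]] 14.39257292763866
```

>>> drive_tool(series="0 0.01 0 0 0; 0 0.025 0 0 0; 0 0.035 0 0 0; 0 0.042 0 0 0; 0 0.046 0 0 0; 0 0.049 0 0 0; 0 0.052 0 0 0; 0 0.054 0 0 0; 0 0.056 0 0 0; 0 0.058 0 0 0; 0 0.06 0 0 0; 0 0.062 0 0 0; 0 0.062 0 0 0")

```text
time: 11.4
tool_pos: [0.4728, -0.0563, 0.1082]
tool_rot: [[-0.0, 0.911, -0.413], [0.0, -0.413, -0.911], [-1.0, -0.0, -0.0]]
wrist_force: [0.7, 1.1, 0.5]
gripper_width: 0.0212
```

>>> drive_tool(series="0 0.002 0 0 0; 0 0.004 0 0 0; 0 0.006 0 0 0; 0 0.008 0 0 0; 0 0.01 0 0 0; 0 0.012 0 0 0; 0 0.014 0 0 0; 0 0.016 0 0 0; 0 0.018 0 0 0; 0 0.018 0 0 0")

```text
time: 12.23
tool_pos: [0.4727, -0.0563, 0.09]
tool_rot: [[-0.0, 0.911, -0.413], [0.0, -0.413, -0.911], [-1.0, -0.001, 0.0]]
wrist_force: [0.4, -0.0, 0.3]
gripper_width: 0.021
```

>>> drive_tool(series="0 0.002 0 0 0; 0 0.004 0 0 0; 0 0.006 0 0 0; 0 0.008 0 0 0; 0 0.01 0 0 0; 0 0.012 0 0 0; 0 0.014 0 0 0; 0 0.015 0 0 0; 0 0.015 0 0 0; 0 0.015 0 0 0")

```text
time: 13.07
tool_pos: [0.4728, -0.0563, 0.0754]
tool_rot: [[-0.0, 0.911, -0.413], [0.0, -0.413, -0.911], [-1.0, -0.0, 0.0]]
wrist_force: [0.1, -0.8, 1.1]
gripper_width: 0.0211
```

>>> drive_tool(series="0 -0.005 0 0 0; 0 -0.015 0 0 0; 0 -0.03 0 0 0; 0 -0.045 0 0 0; 0 -0.06 0 0 0; 0 -0.075 0 0 0; 0 -0.09 0 0 0; 0 -0.105 0 0 0; 0 -0.12 0 0 0; 0 -0.128 0 0 0; 0 -0.13 0 0 0; 0 -0.13 0 0 0; 0 -0.13 0 0 0; 0 -0.13 0 0 0")

```text
time: 14.23
tool_pos: [0.4725, -0.0563, 0.2047]
tool_rot: [[-0.001, 0.911, -0.413], [0.0, -0.413, -0.911], [-1.0, -0.001, 0.0]]
wrist_force: [-0.5, -0.0, -0.5]
gripper_width: 0.0212
```

```bash
python3 - <<'E'
from h import *
import cv2
s=env.sense();print(s['tool_pos'],s['wrist_force'],s['ft_torque'],s['gripper_width'],s['dq'])
b=vision.get_image("scene")
cv2.imwrite("pics/v8.png",cv2.resize(b[165:250,210:310],None,fx=7,fy=7,interpolation=cv2.INTER_CUBIC))
E
```

```text
[ 0.47248086 -0.05627178  0.20466215] [-0.52479637 -0.0235252  -0.45956464] [-0.14992112  0.07679439  0.01973145] 0.02123127393845969 [-0.06952048  0.08472534 -0.06003309  0.016859    0.2312615   0.07184799]
```

View pics/v8.png

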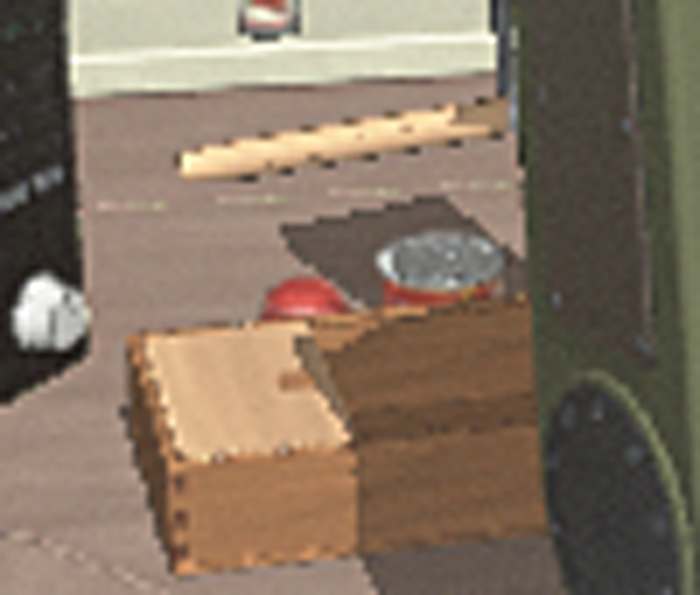

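The pin hangs free. Its axis runs from the rear end at (182,166) to the finger at (500,117), nearly level. The tin and the timer stand where they were.

```bash
python3 - <<'E'
from h import *
g=lambda p:(np.array(p)+.5)/7+[210,165]-.5
s=env.sense();P=s['tool_pos']
r=plane("scene",g([(182,166),(500,117)]),P,-114.4);t=np.degrees(np.arctan2(r[1,1]-r[0,1],r[1,0]-r[0,0]))
print(r,t,s['gripper_width'])
import cv2
b=vision.get_image("scene").astype(int);a=cv2.imread("pics/v8.png")
if abs(t)<7: print(env.sign_off())
E
```

```text
[[-0.18264349  0.19799616]
 [-0.0108669   0.20821009]] 3.402833705127439 0.021042149801482217
the job is handed in; nothing more can be done
None
```

I gripped the pin near its front end and lifted it so the lid's edge tilted it to about 14° to 16°. I then drew it out front end first along that slope. To level it, I pressed its rear end lightly on top of the lid, then raised it and handed in the job at about 14 s of the 40 s allowed.

**Last checks before handing in:**
- **Tilt:** about 3.4°, against the limit of about 12°.
- **Height:** the rear end is at about z = 0.198 m and the gripped part at about 0.21 m, both well above the required 0.125 m. The arm hid the front end in this last view, so I took it to be in line with the rest.
- **Grip:** the fingers held at 21 mm on the pin, with the arm practically still.
- **Forces:** the highest wrist force I read at the end of a move was about 2 N. Forces within a move weren't reported, and contact with the box was not measured directly.
- **Tin and timer:** in the last picture both stood where they had been. I judged this by eye only.

No check failed. The one disagreement was the tilt while the pin was being drawn out: the camera gave 14.4°, while the lid's geometry suggested 16° to 17°. There was enough clearance either way.

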